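Load the marking-out jig and hold its gauge arm at the marker

ROBOT

A 6-joint arm with a two-finger parallel gripper is mounted at the origin on the work surface. World frame = base frame: x ahead of the robot, y to its left, z up, the work surface at z = 0. Lengths are in m, angles in degrees, forces in N, time in s.
With the tool pointing down it reaches from about 0.3 to 0.75 m from the base axis. Payload 8.5 kg.
Tool frame: the origin (TCP) lies at the very end of the fingers, on their centre line; the grasp point (between the pads) lies 19 mm behind it (env.hold_point_z is the distance from the TCP to the grasp point, in m); z points along the fingers, y is the line along which they close (so a half turn about z gives the same grasp; the last joint's range is limited). The gripper opens to 85 mm and grips with 20 to 120 N. Pads are 22 mm wide; open, the fingers measure 114 mm over their backs; the gripper's body (76 mm by 85 mm) begins 54 mm behind the grasp point. The pads swing forward as they close: fully open they stand 13 mm farther back than shut.
Start: joints at [-79.83, 21.807, 74.336, -0, 83.858, -12.336], TCP at [0.211, -0.508, 0.231] pointing down, gripper open.
Joint ranges: [-178.18, 178.18], [-50.72, 133.34], [12.68, 142.11], [-81.47, 261.47], [9.98, 163.14], [-165.26, 165.26]. Speed limits (degrees/s): [136.94, 136.94, 180, 180, 180, 180].

INTERFACE

Orientations are given as a 3x3 rotation matrix whose columns are the frame's x, y, z axes.
In Python, from rig import env, optics gives the robot as it stands.
- The arm moves only by the shell command python3 -m jog 'ROWS' [OPENING] [FORCE]. ROWS is JSON, a list of rows, each an object with "linear": the shift along the tool's x, y, z in units of 40 mm (1.0 is 40 mm), a list of three; "roll": the turn about the tool's z in units of 5 degrees (1.0 is 5 degrees). A call has 1 to 12 rows; each row shifts and turns the commanded pose from where the row before left it, along the tool's axes as they then stand; what a row does not reach is not made up. A row lasts 1/12 s, in which the tool goes at most 41.7 mm and 7.16 degrees, less where a joint would pass 70% of its speed; a pose out of reach is approached as far as the arm can. A call is refused whole if a number of a shift passes 1 or a number of a turn 1, either way. A call with a gripper value outside its range is refused whole. OPENING is the opening, from -1 (shut) to 1 (fully open), set as the call begins (- or left out, the last holds). The fingers move at their own pace and stop on an object; FORCE is the grip in N (left out, the last holds). Time passes only in rows, so rows that do not move let the fingers close. It gives the time, the measured TCP pose, the force, the opening and the grip force at its end, in the units of the state.
- env.observe(): the state, without advancing time (a new reading comes with each control period).
- optics.get_image(name): name is "scene" or "top" or "wrist"; returns the picture (480x640x3 uint8, red, green, blue); there is no depth.
- optics.calibration(name): a dict with "fov_y" (degrees; the focal length in pixels is half the picture's height over the tangent of half this angle, whatever the lens; pixels are square), "cx", "cy" (the principal point, pixels), "T" (4x4, takes a point from camera to world coordinates). Camera axes: x right, y down, z forward; pixel columns grow to the right and rows downward; lengths in m; the calibration is good to about 2 mm. A picture is of the moment at which its call begins: read the wrist's pose just before it. calibration takes no time and is no camera call; for the wrist camera it gives the pose at the moment of the call.
- env.close_job(): hands the job in; it is judged then, once.
The state is a dict: "time_s": time; "q": joint angles; "qvel": joint speeds; "joint_efforts": joint torques, N m; "position": TCP position; "tool_rot": TCP orientation; "ft_force": force on the tool from outside, world axes, zero at the start; "wrist_torque": the same for the moment, N m; "grip_width": finger opening in m; "gripper_force": force on a finger pad.
Only numpy, scipy, OpenCV 4.12 (cv2) and the standard library are available. Lean on these libraries where they do the work, as an engineer would, in place of code of your own. Each camera call takes 0.05 s, during which the arm holds its last target. There are 200 camera calls.

TASK

Seat the rectangular flange flat and square in the jig's pocket and let go of it. Then squeeze in the lock button on the side of the gauge arm's head, pull the arm out until its pointer stands level with the marker clamped on the scale, and hold it still there against its return spring: finish while still holding the head. Do not shift the marker, and leave the round flange and the wrench where they lie.

Things in the scene. Friction and masses are not known exactly. Their poses are not given: they have to be found in the camera images.
- jig: MDF marking-out jig, screwed to the bench; board 260 (x) x 400 (y) x 18 mm. Origin: centre of the board's underside, on the bench; z up, y along the gauge arm (it extends to +y), x from the pocket side to the scale side. On it, in jig mm: fixed aluminium outer tube at x 29 to 61, y -190 to -45, top z 81
- pocket_floor (a point): centre of the rectangular pocket's floor, 23 mm above the bench, at jig x -75, y 60 mm; axes as the jig's. Pocket 60 mm (x) by 84 mm (y), 9 mm deep, its mouth with a 3 mm chamfer, its rim 32 mm above the bench, in a plywood block of 96 x 120 mm
- flange: the part to load: plain aluminium rectangular flange, about 0.24 kg. Base plate 56 (its x) x 80 (its y) x 12 mm; on it an oblong neck 28 (x) x 40 mm (y), reaching 46 mm above the underside. Origin: centre of the underside, z up. Lies base down on the bench at the robot's left. Either way round fits the pocket. Seated, its underside rests on the pocket floor
- gauge_head: dark steel block at the end of the telescoping bar, 34 (jig x 28 to 62) x 36 (jig y) x 52 mm tall, 46 to 98 mm above the bench; slides along jig y only. Its origin is NOT on the block: it equals the jig's origin when the arm is home and shifts along jig y with the arm; use point head_top
- head_top (a point): centre of the head's top face, 98 mm above the bench; at jig x 45, y -12 mm when the arm is home
- button_face (a point): middle of the black lock button's outer face, on the head's -x side (jig frame), 81 mm above the bench. Button 26 x 26 mm, stands 10 mm off the head: 44 mm across head and button when out, 37 mm when in. Squeeze it towards the head with one finger, the other finger on the head's plain +x side. Room for fingers down to 60 mm above the bench
- lock_button (a joint): m, 0 out to 0.007 fully in; spring, 3 N to start, 7 N fully in. From about 0.005 on the latch is clear; with the button out the latch holds the arm within 2 mm of home. Once the arm is out 20 mm it slides with the button in or out, and springs back if let go
- keeper_top (a point): top of the dark steel keeper post, 12 (jig x) x 8 mm (jig y), 78 mm above the bench, at jig x 9, y -51 mm. It catches the steel latch strip (66 to 76 mm high) that reaches from the button back along jig -y
- gauge_arm (a joint): m, extension of the telescoping arm: 0 home (start) to 0.135, growing as the head moves along jig +y. A spring draws it back with 3 N at home to 5 N fully out, plus 0.5 N friction
- pointer_tip (a point): tip of the flat steel pointer, 8 mm wide with a white line, that sticks out of the head's +x side (jig frame) over the scale, 46 to 50 mm above the bench, to jig x 92 mm; level along y with the head's middle
- marker_line (a point): front point of the marker: a small dark steel rider with a white line, 12 mm wide (jig y), clamped on the far half of the scale at jig x 93 to 123 mm, top 54 mm above the bench. The passing pointer does not touch it. The arm is right when the pointer's line and the marker's line are at the same jig y
- marker (a joint): m, place of the marker along the scale, as the gauge_arm value at which the pointer is level with it (0.05 to 0.11). Held by 4 N of friction; not to be shifted
- scale_top (a point): middle of the top of the aluminium scale block, 44 mm above the bench, 40 (jig x) x 190 mm (jig y), at jig x 98, y 55 mm; a black mark every 10 mm from home, a longer one every 50 mm
- round_flange: plain aluminium round flange with a round neck, 68 mm diameter, 24 mm tall: not the part to be loaded. Origin: centre of its underside
- wrench: small steel wrench, 130 mm, lying on the jig's board beside the pocket
Mind the look-alikes: they are no part of the job. Leave any black, blue or turquoise look-alike of the flange alone.

How it is judged:
By the outcome, as a careful person would: the job done as asked, in the order asked, and still so for the second after the job is handed in, while the arm keeps its last pose, push and grip.
It also fails if it takes over 45 s, if anything falls off the work surface, if the arm or the gripper's body presses on something with over 40 N, if the wrist force passes 120 N, or if a joint passes its speed limit or range.

## Working session

There is one attempt and no reset: what is moved stays moved. The work goes in short steps, Python scripts to look and compute and a shell command to move; the robot and the scene stay as the last step left them, time stands still between calls to the robot, and variables do not carry over. Pictures are saved under pics/ and viewed, at most 10 in all, crops included, and the job is handed in when it is done.

```bash
mkdir -p pics; ls; python3 - <<'E'
from rig import env, optics
import cv2,numpy as np
for n in("scene","top"):
    im=optics.get_image(n); cv2.imwrite(f"pics/{n}0.png",im[:,:,::-1]); c=optics.calibration(n); print(n,c)
s=env.observe(); print(s, env.hold_point_z)
E
```

```text
pics
scene {'fov_y': 56.9955812631771, 'cx': 321.90980210005665, 'cy': 236.3670243342616, 'T': array([[-0.51760485,  0.51494999, -0.6833094 ,  1.08431049],
       [ 0.8553607 ,  0.29177132, -0.4280509 ,  0.37373629],
       [-0.02105472, -0.80603722, -0.59149023,  0.55779122],
       [ 0.        ,  0.        ,  0.        ,  1.        ]])}
top {'fov_y': 50.31860844029623, 'cx': 316.2321103782009, 'cy': 241.2619362673927, 'T': array([[-0.02883736, -0.98380663,  0.17689804,  0.39751405],
       [-0.99909903,  0.02285573, -0.03575939,  0.08252919],
       [ 0.0311372 , -0.17776987, -0.98357936,  0.93631585],
       [ 0.        ,  0.        ,  0.        ,  1.        ]])}
{'time_s': 0.1, 'q': array([-7.98305178e+01,  2.18365541e+01,  7.43794493e+01,  7.42734255e-04,
        8.38589081e+01, -1.23357081e+01]), 'qvel': array([ 0.03458628, -0.05081196, -0.15171485,  0.06400348,  0.04239321,
       -0.02272766]), 'joint_efforts': array([ 2.58225264e-03, -4.49221945e+01, -2.31657082e+01, -1.80774255e-04,
        3.66231281e-03, -2.55859095e-05]), 'position': array([ 0.21047527, -0.50784487,  0.23078458]), 'tool_rot': array([[ 9.23845428e-01,  3.82765696e-01, -2.18158120e-04],
       [ 3.82765647e-01, -9.23844574e-01,  1.28918746e-03],
       [ 2.91912538e-04, -1.27451337e-03, -9.99999145e-01]]), 'ft_force': array([-0.29311511,  0.09156968, -0.12820204]), 'wrist_torque': array([-0.01730611, -0.02159281,  0.01872259]), 'gripper_force': 0.0, 'grip_width': 0.08549747842093218} 0.0187
```

View pics/scene0.png

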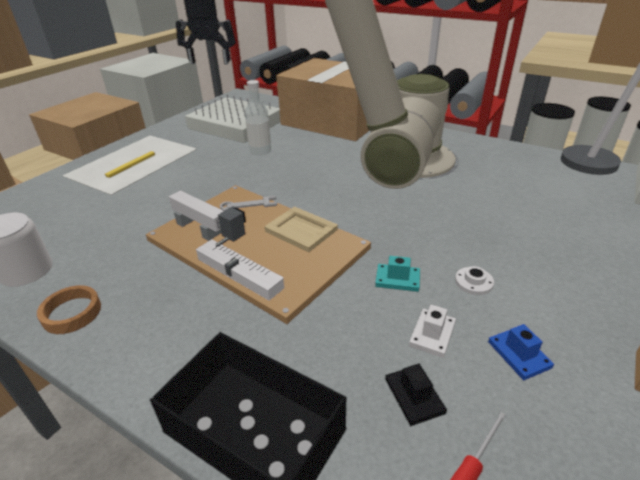

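View pics/top0.png

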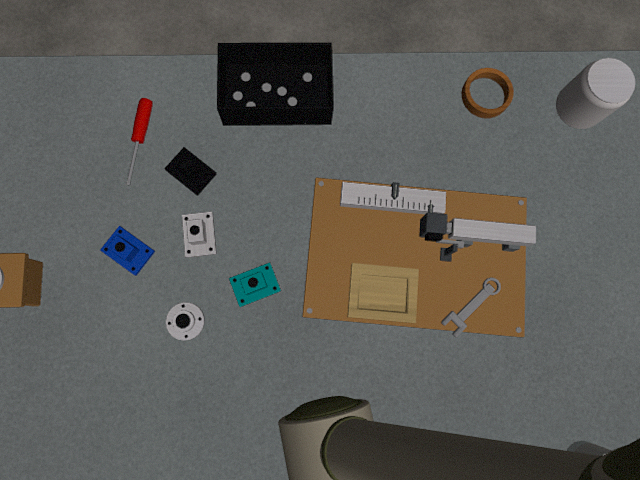

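Top view: candidates are white (198,234), blue (127,250), turquoise (255,285), black (190,171), round (185,321). The plain light rectangular one at (198,234) fits. I'll confirm it with a crop and measure its pose along with the jig's.

```bash
cat > h.py <<'E'
import numpy as np, cv2
from rig import env, optics
def ray(c,px):
    f=240/np.tan(np.radians(c["fov_y"]/2)); d=np.array([(px[0]-c["cx"])/f,(px[1]-c["cy"])/f,1.])
    return c["T"][:3,3], c["T"][:3,:3]@d
def onz(c,px,z):
    o,d=ray(c,px); return o+d*(z-o[2])/d[2]
def proj(c,P):
    f=240/np.tan(np.radians(c["fov_y"]/2)); p=np.linalg.inv(c["T"])@np.r_[P,1]; return np.array([c["cx"]+f*p[0]/p[2],c["cy"]+f*p[1]/p[2]])
def yaw(v): return np.degrees(np.arctan2(v[1],v[0]))
E
python3 - <<'E'
from h import *
im=cv2.imread("pics/top0.png"); c=optics.calibration("top")
hsv=cv2.cvtColor(im,cv2.COLOR_BGR2HSV)
m=cv2.inRange(hsv,(8,70,60),(25,255,255)); m[:150]=0;m[:,:200]=0
m=cv2.morphologyEx(m,cv2.MORPH_CLOSE,np.ones((5,5)))
k=max(cv2.findContours(m,0,2)[0],key=cv2.contourArea)
h=cv2.convexHull(k); q=cv2.approxPolyDP(h,12,True)[:,0]; print("board px",q.tolist())
P=np.array([onz(c,p,.018) for p in q.astype(float)]); print(P.round(4)); print(np.linalg.norm(P-np.roll(P,-1,0),axis=1),P.mean(0))
# white flange
w=cv2.inRange(hsv,(0,0,150),(180,40,255)); w2=np.zeros_like(w); w2[200:270,170:225]=w[200:270,170:225]
k=max(cv2.findContours(w2,0,2)[0],key=cv2.contourArea); r=cv2.minAreaRect(k); b=cv2.boxPoints(r); print("fl",r)
F=np.array([onz(c,p,.012) for p in b]); print(F.round(4),np.linalg.norm(F-np.roll(F,-1,0),axis=1),F.mean(0))
a=cv2.resize(im[200:350,90:290],None,fx=3,fy=3,interpolation=2)
b=cv2.resize(im[175:330,335:540],None,fx=3,fy=3,interpolation=2)
h=max(a.shape[0],b.shape[0]); a=cv2.copyMakeBorder(a,0,h-a.shape[0],0,0,0); 
cv2.imwrite("pics/crop.png",cv2.resize(np.hstack([a,b]),(800,int(h*800/(a.shape[1]+b.shape[1])))))
E
```

```text
board px [[315, 178], [388, 184], [525, 246], [524, 336], [304, 317]]
[[ 0.6828  0.048   0.018 ]
 [ 0.6685 -0.0885  0.018 ]
 [ 0.5448 -0.3365  0.018 ]
 [ 0.3817 -0.3179  0.018 ]
 [ 0.4264  0.0748  0.018 ]]
[0.13721691 0.27714757 0.16412007 0.39530519 0.25785144] [ 0.54085685 -0.1240181   0.018     ]
fl ((198.27456665039062, 234.02049255371094), (42.28019714355469, 30.238941192626953), 84.80557250976562)
[[0.6199 0.296  0.012 ]
 [0.6239 0.2409 0.012 ]
 [0.545  0.2334 0.012 ]
 [0.5413 0.2877 0.012 ]] [0.05521131 0.07922301 0.05441827 0.07902332] [0.58252497 0.26449285 0.012     ]
```

View pics/crop.png

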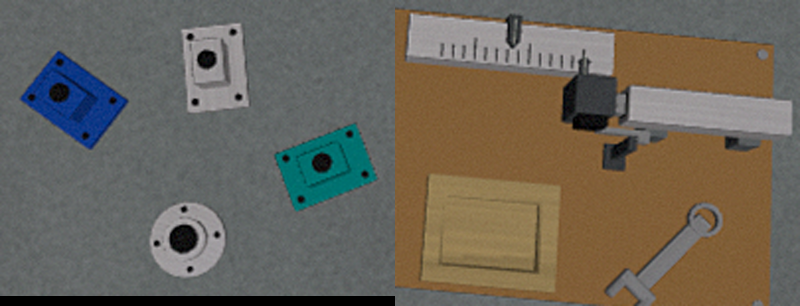

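White (198,234), with an oblong neck on a light rectangular plate, is the flange. I'm heading over, with a wrist look at the jig on the way.

```bash
python3 -m jog '[{"linear":[0.726,-0.649,0]},{"linear":[0.726,-0.649,0]},{"linear":[0.726,-0.649,0]},{"linear":[0.726,-0.649,0]},{"linear":[0.726,-0.649,0]},{"linear":[0.726,-0.649,0]},{"linear":[0.726,-0.649,0]},{"linear":[0.726,-0.649,0]},{"linear":[0.726,-0.649,0]},{"linear":[0.726,-0.649,-0.6]},{"linear":[0.726,-0.649,-0.6]},{"linear":[0,0,0]}]'
python3 - <<'E'
from h import *
s=env.observe();print(s["time_s"],s["position"])
c=optics.calibration("wrist");im=optics.get_image("wrist");cv2.imwrite("pics/w1.png",im[:,:,::-1]);print(c)
E
```

```text
0.1 [ 0.21047527 -0.50784487  0.23078458]
{'fov_y': 60.2892686870774, 'cx': 321.4413212465664, 'cy': 240.54742243468903, 'T': array([[ 0.38269602, -0.88492316, -0.26543315,  0.27931059],
       [-0.92387259, -0.36711663, -0.10809637, -0.47868804],
       [-0.00178794,  0.28659447, -0.95805032,  0.37425415],
       [ 0.        ,  0.        ,  0.        ,  1.        ]])}invalid input
```

View pics/w1.png

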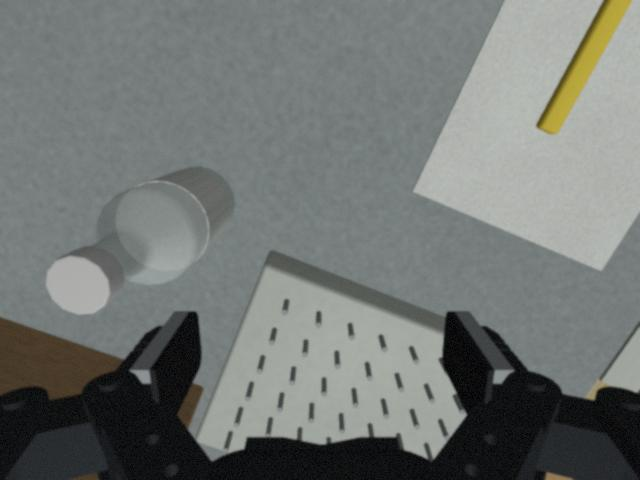

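The wrist view shows only clutter; the move was refused, so I'll add roll to every row.

```bash
python3 -m jog '[{"linear":[0.726,-0.649,0],"roll":0},{"linear":[0.726,-0.649,0],"roll":0},{"linear":[0.726,-0.649,0],"roll":0},{"linear":[0.726,-0.649,0],"roll":0},{"linear":[0.726,-0.649,0],"roll":0},{"linear":[0.726,-0.649,0],"roll":0},{"linear":[0.726,-0.649,0],"roll":0},{"linear":[0.726,-0.649,0],"roll":0},{"linear":[0.726,-0.649,0],"roll":0},{"linear":[0.726,-0.649,-0.2],"roll":0},{"linear":[0.726,-0.649,-0.2],"roll":0},{"linear":[0,0,0],"roll":0}]'
python3 - <<'E'
from h import *
s=env.observe();print(s["time_s"],s["position"])
c=optics.calibration("wrist");im=optics.get_image("wrist");cv2.imwrite("pics/w1.png",im[:,:,::-1]);np.save("w1c.npy",c["T"])
E
```

```text
time_s: 1.15
position: [0.3981, -0.1169, 0.2486]
tool_rot: [[0.921, 0.389, 0.002], [0.389, -0.921, 0.0], [0.002, 0.001, -1.0]]
ft_force: [-1.1, -0.5, 0.7]
grip_width: 0.0852
gripper_force: 0.0
1.15 [ 0.39810423 -0.11691272  0.24857667]
```

View pics/w1.png

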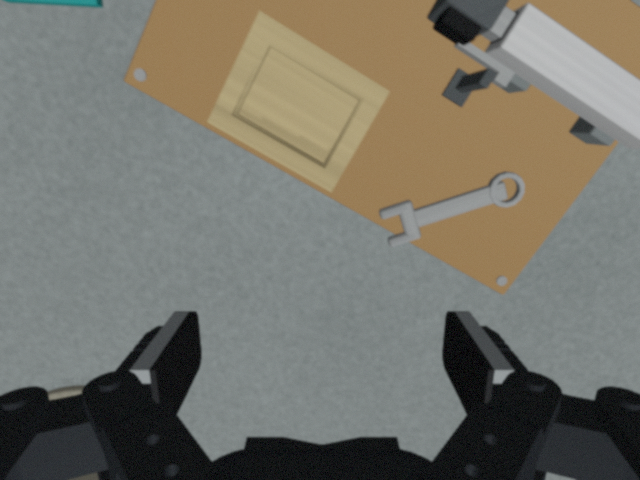

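Wrist view: the pocket block's corners are about (261,11), (389,92), (332,191), (208,122); board corners are (126,80) and (503,293). Moving on to a viewing place before the flange.

```bash
python3 -m jog '[{"linear":[0.577,-0.781,0],"roll":0},{"linear":[0.577,-0.781,0],"roll":0},{"linear":[0.577,-0.781,0],"roll":0},{"linear":[0.577,-0.781,0],"roll":0},{"linear":[0.577,-0.781,0],"roll":0},{"linear":[0.577,-0.781,0],"roll":0},{"linear":[0.577,-0.781,0],"roll":0},{"linear":[0.577,-0.781,0],"roll":0},{"linear":[0.577,-0.781,0],"roll":0},{"linear":[0.577,-0.781,0],"roll":0}]' >/dev/null
python3 -m jog '[{"linear":[0,0,0],"roll":0.85},{"linear":[0,0,0],"roll":0.85},{"linear":[0,0,0],"roll":0.85},{"linear":[0,0,0],"roll":0.85},{"linear":[0,0,0],"roll":0},{"linear":[0,0,0],"roll":0}]'
python3 - <<'E'
from h import *
c=optics.calibration("wrist")
c1=dict(c,T=np.load("w1c.npy"))
B=np.array([onz(c1,p,.032) for p in[(261,11),(389,92),(332,191),(208,122)]]);print("block",B.round(4),np.linalg.norm(B-np.roll(B,-1,0),axis=1),B.mean(0))
C=[onz(c1,p,.018) for p in[(126,80),(503,293)]];d=C[0]-C[1];print("board",C,np.linalg.norm(d),yaw(d))
im=optics.get_image("wrist");cv2.imwrite("pics/w2.png",im[:,:,::-1])
hsv=cv2.cvtColor(im,cv2.COLOR_RGB2HSV); w=cv2.inRange(hsv,(0,0,140),(180,30,255));w[300:]=0
for k in cv2.findContours(w,0,2)[0]:
    if cv2.contourArea(k)<1500: continue
    r=cv2.minAreaRect(k);F=np.array([onz(c,p,.012) for p in cv2.boxPoints(r)]);print(r,F.mean(0).round(4),np.linalg.norm(F-np.roll(F,-1,0),axis=1),yaw(F[1]-F[0]))
E
```

```text
time_s: 2.53
position: [0.4904, 0.254, 0.2469]
tool_rot: [[0.995, 0.097, -0.001], [0.097, -0.995, -0.0], [-0.001, 0.0, -1.0]]
ft_force: [-0.3, -0.1, 0.5]
grip_width: 0.0855
gripper_force: 0.0
block [[ 0.5217 -0.0126  0.032 ]
 [ 0.5067 -0.1304  0.032 ]
 [ 0.4133 -0.1197  0.032 ]
 [ 0.4264 -0.0009  0.032 ]] [0.11871714 0.0940698  0.11946821 0.09605939] [ 0.46702569 -0.06589474  0.032     ]
board [array([0.43032857, 0.07725078, 0.018     ]), array([ 0.38390211, -0.31545228,  0.018     ])] 0.3954378755898951 83.25762824071622
((275.5, 149.49996948242188), (298.99993896484375, 550.9998779296875), 90.0) [0.5187 0.3    0.012 ] [0.44831495 0.26859494 0.55007841 0.27189844] -84.44862952368656
```

View pics/w2.png

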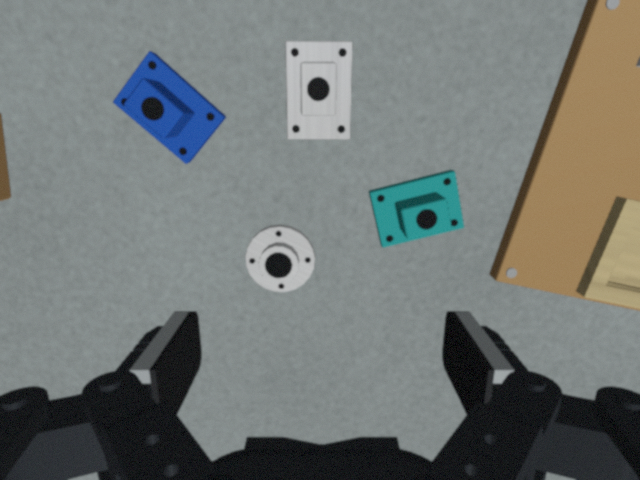

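The wrist view shows the flange with corners about (287,42), (351,42), (350,138), (289,139).

```bash
python3 - <<'E'
from h import *
c=optics.calibration("wrist");im=cv2.imread("pics/w2.png")
g=cv2.cvtColor(im,6);w=cv2.inRange(g,165,255);m=np.zeros_like(w);m[25:155,270:365]=w[25:155,270:365]
m=cv2.morphologyEx(m,cv2.MORPH_CLOSE,np.ones((13,13)))
k=max(cv2.findContours(m,0,2)[0],key=cv2.contourArea);q=cv2.approxPolyDP(cv2.convexHull(k),8,True)[:,0];print(q.tolist())
F=np.array([onz(c,p,.012) for p in q+0.0]);print(F.round(4),np.linalg.norm(F-np.roll(F,-1,0),axis=1),F.mean(0))
print([yaw(F[(i+1)%len(F)]-F[i]).round(2) for i in range(len(F))])
s=env.observe();R=s["tool_rot"];d=F.mean(0)-s["position"];print(yaw(R[:,0]),R.T@d/.04)
E
```

```text
[[287, 42], [351, 42], [348, 138], [288, 138]]
[[0.6209 0.2972 0.012 ]
 [0.6261 0.244  0.012 ]
 [0.5484 0.2375 0.012 ]
 [0.5432 0.2906 0.012 ]] [0.05347765 0.07795205 0.05338911 0.07795488] [0.58466048 0.26734021 0.012     ]
[np.float64(-84.43), np.float64(-175.21), np.float64(95.57), np.float64(4.85)]
5.576243479681322 [ 2.38266321 -0.10005753  5.8745468 ]
```

```bash
python3 -m jog '[{"linear":[0.787,-0.03,0.2],"roll":0},{"linear":[0.787,-0.03,0.2],"roll":0},{"linear":[0.787,-0.03,0.3],"roll":0},{"linear":[0,0,1],"roll":0},{"linear":[0,0,1],"roll":0},{"linear":[0,0,1],"roll":0},{"linear":[0,0,0.8],"roll":0},{"linear":[0,0,0.6],"roll":0},{"linear":[0,0,0.4],"roll":0},{"linear":[0,0,0.22],"roll":0},{"linear":[0,0,0],"roll":0},{"linear":[0,0,0],"roll":0}]'
python3 -m jog '[{"linear":[0,0,0],"roll":0},{"linear":[0,0,0],"roll":0},{"linear":[0,0,0],"roll":0},{"linear":[0,0,0],"roll":0},{"linear":[0,0,0],"roll":0},{"linear":[0,0,0],"roll":0},{"linear":[0,0,0],"roll":0},{"linear":[0,0,0],"roll":0}]' -1 50
```

```text
time_s: 3.58
position: [0.5841, 0.2675, 0.0191]
tool_rot: [[0.995, 0.096, 0.001], [0.096, -0.995, 0.0], [0.001, -0.0, -1.0]]
ft_force: [0.4, -0.2, 0.3]
grip_width: 0.0853
gripper_force: 0.0
time_s: 4.25
position: [0.5839, 0.2677, 0.0192]
tool_rot: [[0.995, 0.096, 0.001], [0.096, -0.995, 0.0], [0.001, -0.0, -1.0]]
ft_force: [-0.8, 0.1, 5.2]
grip_width: 0.027
gripper_force: 51.8
```

```bash
python3 -m jog '[{"linear":[0,0,-0.3],"roll":0},{"linear":[0,0,-0.6],"roll":0},{"linear":[0,0,-0.6],"roll":-0.97},{"linear":[0,0,-0.6],"roll":-0.97},{"linear":[0,0,-0.6],"roll":-0.97},{"linear":[0,0,-0.6],"roll":-0.97},{"linear":[0,0,-0.6],"roll":-0.97},{"linear":[0,0,-0.6],"roll":-0.97},{"linear":[0,0,0],"roll":-0.97},{"linear":[0,0,0],"roll":-0.97}]'
python3 -m jog '[{"linear":[0,0,0],"roll":-0.97},{"linear":[0,0,0],"roll":-0.97},{"linear":[0,0,0],"roll":-0.97},{"linear":[0,0,0],"roll":-0.97},{"linear":[0,0,0],"roll":-0.97},{"linear":[0,0,0],"roll":-0.97},{"linear":[0,0,0],"roll":-0.97},{"linear":[0,0,0],"roll":-0.97},{"linear":[0,0,0],"roll":0},{"linear":[0,0,0],"roll":0}]'
python3 -m jog '[{"linear":[-0.6,-0.1,0],"roll":0},{"linear":[-0.95,-0.17,0],"roll":0},{"linear":[-0.95,-0.17,0],"roll":0},{"linear":[-0.95,-0.17,0],"roll":0},{"linear":[-0.95,-0.17,0],"roll":0},{"linear":[-0.95,-0.17,0],"roll":0},{"linear":[-0.95,-0.17,0],"roll":0},{"linear":[-0.95,-0.17,0],"roll":0},{"linear":[-0.95,-0.17,0],"roll":0},{"linear":[-0.95,-0.17,0],"roll":0},{"linear":[-0.95,-0.17,0],"roll":0},{"linear":[-0.77,-0.14,0],"roll":0}]'
python3 -m jog '[{"linear":[0,0,0],"roll":0},{"linear":[0,0,0],"roll":0}]'
python3 - <<'E'
from h import *
c=optics.calibration("wrist");np.save("w3c.npy",c["T"])
im=optics.get_image("wrist");cv2.imwrite("pics/w3.png",im[:,:,::-1])
E
```

```text
time_s: 5.08
position: [0.5837, 0.2677, 0.2005]
tool_rot: [[0.713, 0.702, 0.002], [0.702, -0.713, 0.001], [0.002, 0.001, -1.0]]
ft_force: [-0.1, 0.1, -3.6]
grip_width: 0.0272
gripper_force: 50.9
time_s: 5.92
position: [0.5834, 0.2676, 0.1986]
tool_rot: [[0.122, 0.992, -0.001], [0.992, -0.122, -0.0], [-0.0, -0.001, -1.0]]
ft_force: [-0.4, -0.0, -2.3]
grip_width: 0.0272
gripper_force: 50.8
time_s: 6.92
position: [0.4533, -0.1569, 0.1989]
tool_rot: [[0.124, 0.992, 0.0], [0.992, -0.124, -0.0], [-0.0, 0.0, -1.0]]
ft_force: [1.5, -0.5, -1.6]
grip_width: 0.0274
gripper_force: 50.9
time_s: 7.08
position: [0.4539, -0.156, 0.1987]
tool_rot: [[0.125, 0.992, 0.0], [0.992, -0.125, 0.0], [0.0, 0.0, -1.0]]
ft_force: [-0.7, -0.8, -2.3]
grip_width: 0.0268
gripper_force: 50.9
```

View pics/w3.png

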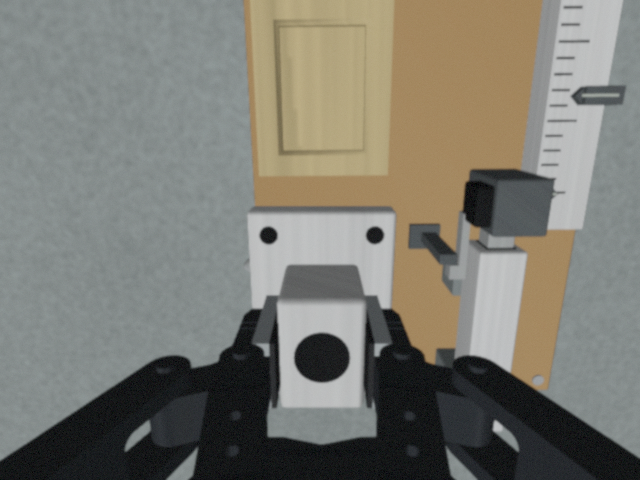

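Wrist view: flange held square, its front edge at y≈208 and x 249–394. The pocket spans x≈277–367, y≈21–154; block front edge at y≈176; marker tip (573,96); head top about (470–552,170–235). Measuring the edges precisely.

```bash
python3 - <<'E'
from h import *
c=dict(optics.calibration("wrist"),T=np.load("w3c.npy"));im=cv2.imread("pics/w3.png")
sat=cv2.GaussianBlur(cv2.cvtColor(im,cv2.COLOR_BGR2HSV)[:,:,1],(3,3),0).astype(float)
g=cv2.GaussianBlur(cv2.cvtColor(im,6),(3,3),0).astype(float)
def edge(p,a,b):  # strongest gradient position in profile
    d=np.abs(np.gradient(p[a:b]));i=d.argmax();lo=max(i-2,0);return a+(np.arange(lo,i+3)*d[lo:i+3]).sum()/d[lo:i+3].sum()
def line(pts,z):
    P=np.array([onz(c,p,z) for p in pts])[:,:2];vx,vy,x,y=cv2.fitLine(P.astype(np.float32),cv2.DIST_HUBER,0,.0003,.01).ravel();return np.array([x,y]),np.array([vx,vy])
R=[(edge(sat[y],375,405),y) for y in range(10,165,5)]
Fr=[(x,edge(sat[:,x],165,190)) for x in range(270,380,5)]
u=None
for n,e in(("right",R),("front",Fr)):
    p,v=line(e,.032);print(n,np.round(e[::8],1).tolist(),p,yaw(v))
    if n=="right": pr,vr=p,v
    else: pf,vf=p,v
t=np.linalg.solve(np.c_[vr,-vf],pf-pr);cor=pr+t[0]*vr;print("block corner +x-y",cor)
ye=np.radians((yaw(vr)%180));y_=np.array([np.cos(ye),np.sin(ye)]);x_=np.array([y_[1],-y_[0]])
pc=cor-x_*.048+y_*.060;print("pocket centre",pc,"yaw",np.degrees(ye))
# pocket inner marks
for y in(60,90,120):
    print("dark cols",[ (x,int(g[y,x])) for x in list(range(270,288))+list(range(360,372))])
# flange front edge
zf=.1987-.0192+.012
e=[(x,edge(sat[:,x],198,216)) for x in range(256,390,6)];p,v=line(e,zf);print("fl front",p,yaw(v))
for y in(225,240,255):
    l,r=edge(g[y],238,258),edge(sat[y],385,405);print(y,l,r,(onz(c,(l,y),zf)+onz(c,(r,y),zf))[:2]/2,np.linalg.norm(onz(c,(l,y),zf)-onz(c,(r,y),zf)))
s=env.observe();print(s["position"],yaw(s["tool_rot"][:,0]))
E
```

```text
right [[393.7, 10.0], [392.0, 50.0], [390.8, 90.0], [389.0, 130.0]] [ 0.51534784 -0.06767967] 83.25674
front [[270.0, 176.0], [310.0, 175.7], [350.0, 175.2]] [ 0.45873758 -0.12366272] -6.685594
block corner +x-y [ 0.5080451  -0.12944245]
pocket centre [ 0.46742237 -0.06422132] yaw 83.25673
dark cols [(270, 159), (271, 158), (272, 155), (273, 150), (274, 139), (275, 126), (276, 117), (277, 116), (278, 117), (279, 123), (280, 135), (281, 148), (282, 154), (283, 155), (284, 154), (285, 153), (286, 153), (287, 153), (360, 166), (361, 166), (362, 165), (363, 161), (364, 157), (365, 157), (366, 161), (367, 165), (368, 167), (369, 167), (370, 166), (371, 166)]
dark cols [(270, 162), (271, 160), (272, 159), (273, 158), (274, 153), (275, 142), (276, 126), (277, 114), (278, 111), (279, 114), (280, 121), (281, 134), (282, 148), (283, 155), (284, 157), (285, 157), (286, 155), (287, 155), (360, 167), (361, 166), (362, 164), (363, 160), (364, 156), (365, 158), (366, 162), (367, 164), (368, 164), (369, 165), (370, 165), (371, 166)]
dark cols [(270, 163), (271, 162), (272, 161), (273, 160), (274, 159), (275, 155), (276, 145), (277, 130), (278, 117), (279, 110), (280, 110), (281, 117), (282, 133), (283, 149), (284, 157), (285, 158), (286, 157), (287, 156), (360, 166), (361, 165), (362, 161), (363, 155), (364, 152), (365, 154), (366, 159), (367, 162), (368, 164), (369, 165), (370, 165), (371, 166)]
fl front [ 0.450409   -0.11225525] -7.2426543
225 247.19565217391303 395.4060913705584 [ 0.45939945 -0.12073721] 0.05575891604919385
240 248.2258064516129 394.82089552238807 [ 0.45874407 -0.12658882] 0.055749301774058325
255 249.13253012048193 393.92039800995025 [ 0.45799064 -0.13255817] 0.05566571231086428
[ 0.45417424 -0.15490404  0.19864231] 82.92467603000183
```

```bash
python3 -m jog '[{"linear":[0,0,0],"roll":-0.07},{"linear":[0.5,0.01,0],"roll":0},{"linear":[0.75,0.01,0],"roll":0},{"linear":[0.7,0.01,0.3],"roll":0},{"linear":[0.317,0.01,0.6],"roll":0},{"linear":[0,0,0.8],"roll":0},{"linear":[0,0,0.8],"roll":0},{"linear":[0,0,0.6],"roll":0},{"linear":[0,0,0.35],"roll":0},{"linear":[0,0,0],"roll":0},{"linear":[0,0,0],"roll":0}]'
python3 -m jog '[{"linear":[0,0,0.05],"roll":0},{"linear":[0,0,0.05],"roll":0},{"linear":[0,0,0.05],"roll":0},{"linear":[0,0,0],"roll":0}]'
```

```text
time_s: 8.05
position: [0.4665, -0.064, 0.0606]
tool_rot: [[0.113, 0.994, -0.001], [0.994, -0.113, 0.0], [0.0, -0.001, -1.0]]
ft_force: [0.3, 0.4, -1.1]
grip_width: 0.0274
gripper_force: 50.7
time_s: 8.38
position: [0.4664, -0.0648, 0.0548]
tool_rot: [[0.114, 0.993, 0.001], [0.993, -0.114, -0.0], [-0.0, 0.001, -1.0]]
ft_force: [0.6, 0.4, -2.0]
grip_width: 0.0277
gripper_force: 50.7
```

```bash
python3 -m jog '[{"linear":[0,0,0.05],"roll":0},{"linear":[0,0,0.05],"roll":0},{"linear":[0,0,0.05],"roll":0},{"linear":[0,0,0],"roll":0}]'
python3 -m jog '[{"linear":[0,0,0.04],"roll":0},{"linear":[0,0,0.04],"roll":0},{"linear":[0,0,0],"roll":0}]'
```

```text
time_s: 8.72
position: [0.4662, -0.0648, 0.0482]
tool_rot: [[0.114, 0.993, -0.001], [0.993, -0.114, 0.0], [0.0, -0.001, -1.0]]
ft_force: [-0.3, 1.4, -1.6]
grip_width: 0.0271
gripper_force: 50.7
time_s: 8.97
position: [0.4662, -0.0648, 0.045]
tool_rot: [[0.114, 0.993, -0.0], [0.993, -0.114, 0.0], [0.0, -0.0, -1.0]]
ft_force: [0.0, -0.2, -2.2]
grip_width: 0.0273
gripper_force: 50.7
```

No contact; it is going cleanly inside the pocket (underside ≈26 mm). Lowering the last 3 mm.

```bash
python3 -m jog '[{"linear":[0,0,0.04],"roll":0},{"linear":[0,0,0.03],"roll":0},{"linear":[0,0,0],"roll":0}]'
python3 -m jog '[{"linear":[0,0,0.025],"roll":0},{"linear":[0,0,0],"roll":0}]'
```

```text
time_s: 9.22
position: [0.4662, -0.0648, 0.0423]
tool_rot: [[0.114, 0.993, -0.0], [0.993, -0.114, 0.0], [0.0, -0.0, -1.0]]
ft_force: [1.1, -0.9, -2.5]
grip_width: 0.0271
gripper_force: 50.7
time_s: 9.38
position: [0.4663, -0.0649, 0.0422]
tool_rot: [[0.114, 0.993, 0.0], [0.993, -0.114, -0.0], [-0.0, 0.0, -1.0]]
ft_force: [-1.9, 0.3, 6.7]
grip_width: 0.0269
gripper_force: 52.1
```

Seated (contact at exactly the predicted height). Releasing, lifting, and moving to a viewing place over the gauge.

```bash
python3 -m jog '[{"linear":[0,0,0],"roll":0},{"linear":[0,0,0],"roll":0},{"linear":[0,0,0],"roll":0},{"linear":[0,0,0],"roll":0},{"linear":[0,0,0],"roll":0},{"linear":[0,0,0],"roll":0}]' 1
python3 -m jog '[{"linear":[0,0,-0.3],"roll":0},{"linear":[0,0,-0.7],"roll":0},{"linear":[0,0,-0.9],"roll":0},{"linear":[0,0,-0.9],"roll":0},{"linear":[0,0,-0.8],"roll":0},{"linear":[-0.7,0.58,-0.35],"roll":0},{"linear":[-0.71,0.585,0],"roll":0},{"linear":[-0.71,0.585,0],"roll":0},{"linear":[-0.71,0.585,0],"roll":0},{"linear":[-0.71,0.585,0],"roll":0},{"linear":[0,0,0],"roll":0},{"linear":[0,0,0],"roll":0}]'
python3 - <<'E'
from h import *
c=optics.calibration("wrist");np.save("w4c.npy",c["T"])
im=optics.get_image("wrist");cv2.imwrite("pics/w4.png",im[:,:,::-1])
E
```

```text
time_s: 9.88
position: [0.4664, -0.0649, 0.0415]
tool_rot: [[0.114, 0.993, -0.0], [0.993, -0.114, 0.0], [0.0, -0.0, -1.0]]
ft_force: [0.2, -0.4, -0.3]
grip_width: 0.0855
gripper_force: 0.0
time_s: 10.88
position: [0.5664, -0.2201, 0.1984]
tool_rot: [[0.116, 0.993, -0.001], [0.993, -0.116, 0.001], [0.001, -0.001, -1.0]]
ft_force: [-0.5, 1.1, -0.5]
grip_width: 0.0851
gripper_force: 0.0
```

View pics/w4.png

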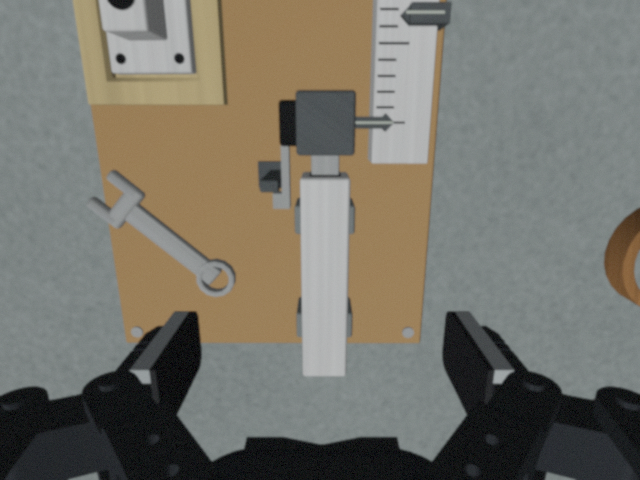

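The flange sits flat and square in the pocket (corner at (100–192, 0–75)). Head top spans (296–355, 91–154), button at (287,122), pointer line y≈123, marker tip (402,13), line y≈13.

```bash
python3 - <<'E'
from h import *
for n,mk,pt,hd in(("w4",[(405,13.3),(440,13)],[(365,123),(388,123)],[(296,91),(355,91),(355,154),(296,154)]),("w3",[(580,96),(615,95.5)],None,None)):
    c=dict(optics.calibration("wrist"),T=np.load(n+"c.npy"))
    y_=np.array([np.cos(np.radians(83.3)),np.sin(np.radians(83.3)),0]);x_=np.array([y_[1],-y_[0],0]);O=np.array([.5342,-.1329,0])
    j=lambda p,z:[round(float(v)*1e3,1) for v in((onz(c,p,z)-O)@x_,(onz(c,p,z)-O)@y_)]
    print(n,"marker",[j(p,.054) for p in mk])
    if pt: print("ptr",[j(p,.050) for p in pt]);H=[j(p,.098) for p in hd];print("head",H,np.mean(H,0))
s=env.observe();d=s["position"]-O;print("tcp jig",d@x_,d@y_,s["position"][2],yaw(s["tool_rot"][:,0]))
E
```

```text
w4 marker [[95.1, 53.9], [116.9, 54.1]]
ptr [[72.6, -12.0], [88.2, -12.0]]
head [[28.9, 5.7], [61.7, 5.7], [62.5, -28.7], [28.3, -28.7]] [ 45.35 -11.5 ]
w3 marker [[95.1, 54.0], [118.1, 54.1]]
tcp jig 0.04158792506704818 -0.08166827411419324 0.19884697813077334 83.42394834906827
```

Both views put the marker at jig y = +54.0, so 66.0 mm of extension from the pointer at −12.0. Moving over the head and down.

```bash
python3 -m jog '[{"linear":[0.6,0.01,0],"roll":0},{"linear":[0.7,0.01,0],"roll":0},{"linear":[0.44,0.01,0],"roll":0},{"linear":[0,0,0.5],"roll":0},{"linear":[0,0,0.8],"roll":0},{"linear":[0,0,0.8],"roll":0},{"linear":[0,0,0.6],"roll":0},{"linear":[0,0,0.4],"roll":0},{"linear":[0,0,0.27],"roll":0},{"linear":[0,0,0],"roll":0},{"linear":[0,0,0],"roll":0}]'
python3 -m jog '[{"linear":[0,0,0],"roll":0},{"linear":[0,0,0],"roll":0},{"linear":[0,0,0],"roll":0},{"linear":[0,0,0],"roll":0},{"linear":[0,0,0],"roll":0},{"linear":[0,0,0],"roll":0},{"linear":[0,0,0],"roll":0}]' -1 40
```

```text
time_s: 11.85
position: [0.5754, -0.1494, 0.0654]
tool_rot: [[0.113, 0.994, 0.0], [0.994, -0.113, -0.0], [-0.0, 0.0, -1.0]]
ft_force: [0.2, 0.3, 0.9]
grip_width: 0.0857
gripper_force: 0.0
time_s: 12.43
position: [0.5765, -0.1499, 0.0657]
tool_rot: [[0.114, 0.993, 0.003], [0.993, -0.114, -0.001], [-0.0, 0.003, -1.0]]
ft_force: [6.6, 1.8, 4.2]
grip_width: 0.034
gripper_force: 43.6
```

```bash
python3 -m jog '[{"linear":[0.0,0.03,0],"roll":0},{"linear":[0.1,0,0],"roll":0},{"linear":[0.2,0,0],"roll":0},{"linear":[0.25,0,0],"roll":0},{"linear":[0.25,0,0],"roll":0},{"linear":[0.25,0,0],"roll":0},{"linear":[0.25,0,0],"roll":0},{"linear":[0.2,0,0],"roll":0},{"linear":[0.1,0,0],"roll":0},{"linear":[0,0,0],"roll":0},{"linear":[0,0,0],"roll":0}]'
python3 - <<'E'
from h import *
c=optics.calibration("wrist");np.save("w5c.npy",c["T"])
im=optics.get_image("wrist");cv2.imwrite("pics/w5.png",im[:,:,::-1])
s=env.observe();O=np.array([.5342,-.1329,0]);y_=np.array([np.cos(np.radians(83.3)),np.sin(np.radians(83.3)),0]);print((s["position"]-O)@y_)
E
```

```text
time_s: 13.35
position: [0.584, -0.087, 0.0657]
tool_rot: [[0.114, 0.993, 0.001], [0.993, -0.114, -0.002], [-0.001, 0.001, -1.0]]
ft_force: [-2.7, -4.0, 7.9]
grip_width: 0.0342
gripper_force: 41.2
0.05127204025249535
```

View pics/w5.png

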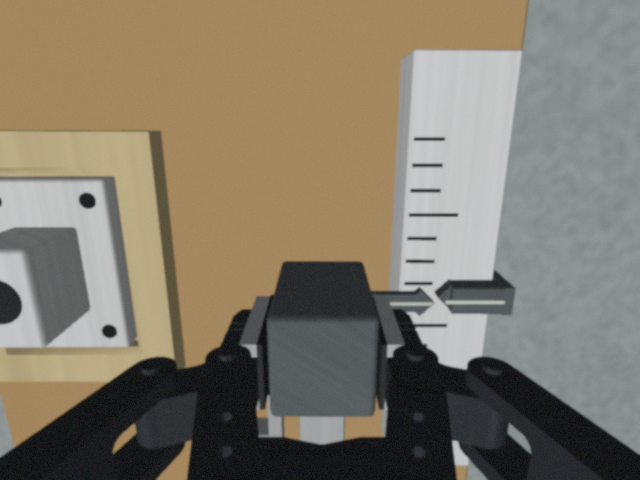

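The arm is out with the pointer's line (390–430, ~303) almost level with the marker's (447–505, ~302). Now measuring the remainder numerically.

```bash
cat > m.py <<'E'
from h import *
c=optics.calibration("wrist");im=optics.get_image("wrist")
g=cv2.cvtColor(im,cv2.COLOR_RGB2GRAY).astype(float)
y_=np.array([np.cos(np.radians(83.3)),np.sin(np.radians(83.3)),0]);x_=np.array([y_[1],-y_[0],0]);O=np.array([.5342,-.1329,0])
def ridge(xs,z,a,b):
    r=[]
    for x in xs:
        p=g[a:b,x];i=p.argmax();w=np.clip(p[max(i-2,0):i+3]-np.median(p),0,None)
        y=a+(np.arange(max(i-2,0),max(i-2,0)+len(w))*w).sum()/w.sum();P=onz(c,(x,y),z)-O;r.append((x,y,P@x_*1e3,P@y_*1e3))
    return np.array(r)
a=ridge(range(396,426,4),.050,297,309);b=ridge(range(456,500,6),.054,296,308)
print(a.round(1));print(b.round(1));print("remaining mm",np.median(b[:,3])-np.median(a[:,3]))
E
python3 m.py
```

```text
[[396.  303.4  76.6  50.7]
 [400.  303.6  78.3  50.6]
 [404.  303.4  80.   50.7]
 [408.  303.4  81.6  50.7]
 [412.  303.7  83.3  50.6]
 [416.  303.6  85.   50.6]
 [420.  303.4  86.7  50.7]
 [424.  303.6  88.4  50.6]]
[[456.  301.4 100.4  53.5]
 [462.  301.6 102.8  53.4]
 [468.  301.4 105.3  53.5]
 [474.  301.8 107.8  53.4]
 [480.  301.7 110.2  53.4]
 [486.  301.8 112.7  53.3]
 [492.  301.8 115.1  53.4]
 [498.  301.8 117.6  53.4]]
remaining mm 2.7496846848638583
```

```bash
python3 -m jog '[{"linear":[0.04,0,0],"roll":0},{"linear":[0.03,0,0],"roll":0},{"linear":[0,0,0],"roll":0},{"linear":[0,0,0],"roll":0},{"linear":[0,0,0],"roll":0}]'
sed -i 's/297,309/294,312/;s/296,308/300,316/' m.py; python3 m.py
python3 - <<'E'
from h import *
im=optics.get_image("scene");w=optics.get_image("wrist")
a=cv2.resize(im[180:320,150:350],(400,280),interpolation=2);b=w[200:480,300:640][:, :];b=cv2.resize(b,(340,280))
cv2.imwrite("pics/s6.png",np.hstack([a,b])[:,:,::-1]);print(env.observe()["position"])
E
```

```text
time_s: 13.87
position: [0.5843, -0.0845, 0.0657]
tool_rot: [[0.115, 0.993, 0.001], [0.993, -0.115, -0.002], [-0.001, 0.001, -1.0]]
ft_force: [-1.6, -3.7, 8.0]
grip_width: 0.0346
gripper_force: 41.2
[[396.  303.3  76.6  53.3]
 [400.  303.3  78.3  53.3]
 [404.  303.3  80.   53.3]
 [408.  303.3  81.6  53.3]
 [412.  303.3  83.3  53.3]
 [416.  303.7  85.   53.1]
 [420.  303.7  86.7  53.1]
 [424.  303.7  88.4  53.2]]
[[456.  307.2 100.6  53.5]
 [462.  307.2 103.1  53.5]
 [468.  307.2 105.5  53.5]
 [474.  307.3 108.   53.5]
 [480.  307.3 110.5  53.5]
 [486.  307.2 113.   53.5]
 [492.  307.2 115.4  53.5]
 [498.  307.2 117.9  53.5]]
remaining mm 0.18248917302169332
[ 0.5842407  -0.08452821  0.06570882]
```

View pics/s6.png

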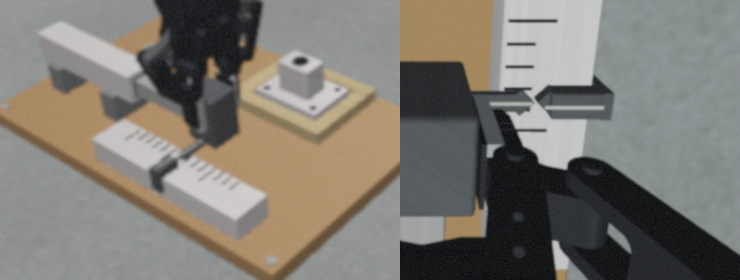

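The pointer and marker points meet in line, the flange is seated, and the head is held. A last 0.2 mm nudge, settle, and hand in.

```bash
python3 -m jog '[{"linear":[0.005,0,0],"roll":0},{"linear":[0,0,0],"roll":0},{"linear":[0,0,0],"roll":0},{"linear":[0,0,0],"roll":0},{"linear":[0,0,0],"roll":0},{"linear":[0,0,0],"roll":0}]'
python3 m.py | tail -1; python3 -c "
from rig import env
print(env.close_job())"
```

```text
time_s: 14.52
position: [0.5843, -0.0844, 0.0657]
tool_rot: [[0.115, 0.993, 0.001], [0.993, -0.115, -0.002], [-0.002, 0.001, -1.0]]
ft_force: [-1.3, -4.1, 7.4]
grip_width: 0.034
gripper_force: 41.2
remaining mm -0.04563178682775515
the job is handed in; nothing more can be done
None
```

I handed the job in at 14.5 s: the rectangular flange is seated and released in the pocket, the gauge arm is held about 66 mm out with its pointer within about 0.1 mm of the marker by the wrist camera, and the marker, round flange and wrench were not touched.

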